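Snap the dust cap onto the wheel hub and keep it pressed home

TASK

A wheel hub stands upright in a clamp on the bench; fit its dust cap: pick up the wider of the two black caps by its knob, set it over the stud on top of the hub, press straight down until it clicks past the sprung balls, then keep pressing until the cap has pushed the brass seal collar all the way down. Finish while still holding the cap pressed right home, collar fully down: do not let go or ease off. Leave the narrower cap and the other things on the bench where they lie.

Things in the scene. Friction and masses are not known exactly. Their poses are not given: they have to be found in the camera images.
- wide_cap: the cap to fit: black round cup, open side down, 44 mm wide, 43 mm tall, 60 g. Origin: centre of its open underside, z up. Flat shoulder 27 mm above the origin; on it a round knob, 24 mm diameter, 16 mm tall (27 to 43 mm), to grip from above; fingertips may bear on the shoulder. Inside: 31 mm opening through a lip 5 mm high, then a 37 mm bore 24 mm deep. Yaw does not matter
- hub: aluminium wheel hub with two spoke flanges (68 mm across), upright in a fixed dark steel clamp plate 100 x 80 x 12 mm; it does not move. Origin: on the vertical hub axis at bench height; z up
- stud_seat (a point): on the hub axis, 95 mm above the bench: the height of the cap's underside when it is right home (collar fully down)
- stud_tip (a point): centre of the stud's top, 22 mm above stud_seat. The stud is 26 mm in diameter, tapering to 18 mm over its last 5 mm
- stud_balls (a point): on the stud axis, 13 mm above stud_seat: centre height of four slippery sprung balls, 35 mm across them. A cap pushed down meets them with its underside about 17 mm above stud_seat, is resisted by roughly 5 to 15 N, gives way, and they snap out behind its lip (the click) when the underside is about 7 mm above stud_seat
- seal_collar (a joint): brass ring, 41 mm across, round the foot of the stud, on springs: 0 = up (its top 4 mm above stud_seat), 0.004 m = pressed fully down (its top at stud_seat). Pressing it takes 2 N at first, 6 N at the bottom, then it stops hard. Let go, it lifts the clicked cap by about 4 mm
- narrow_cap: the other, narrower black cap, 30 mm wide and 37 mm tall, same form, knob 20 mm wide; does not fit this stud; origin: centre of its open underside
- cone_spanner: loose flat dark spanner, 168 mm long, lying right of the hub
- brake_pad_a: loose black brake pad, 52 mm long, lying left of the hub
- tyre_lever_2: loose flat tyre lever, 117 mm long, lying near the front edge of the bench
- parts_dish: round metal dish of small parts, 136 mm wide, 22 mm high, left of the hub
- cog_18: flat pair of sprockets, 81 mm wide, far left of the hub
- cassette: cone of sprockets, 109 mm wide, 24 mm high, right of the hub
- spoke_key: small ring-shaped spoke key, 36 mm wide, right of the hub
There are look-alikes about, which are no part of the job. What is shaped like the wide_cap but blue or purple is not meant.

How it is judged:
By the outcome, as a careful person would: the job done as asked, in the order asked, and still so for the second after the job is handed in, while the arm keeps its last pose, push and grip.
It also fails if it takes over 42 s, if anything falls off the work surface, if the arm or the gripper's body presses on something with over 40 N, if the wrist force passes 120 N, or if a joint passes its speed limit or range.

ROBOT

A 6-joint arm with a two-finger parallel gripper is mounted at the origin on a cart in front of the work surface, level with it; the furniture and walls round the work are solid. World frame = base frame: x ahead of the robot, y to its left, z up, the work surface at z = 0. Lengths are in m, angles in degrees, forces in N, time in s.
With the tool pointing down it reaches from about 0.35 to 0.875 m from the base axis. Payload 4.2 kg.
Tool frame: the origin (TCP) lies between the finger pads; the fingertips stand 19 mm ahead of it and the grasp point (between the pads) is the TCP; z points along the fingers, y is the line along which they close (so a half turn about z gives the same grasp; the last joint's range is limited). The gripper opens to 87 mm and grips with 3 to 60 N. Pads are 19 mm wide; open, the fingers measure 117 mm over their backs; the gripper's body (75 mm by 190 mm) begins 51 mm behind the grasp point.
Start: joints at [78.873, 22.042, 0.453, 0, -68.411, -14.817], TCP at [0.273, 0.562, 0.242] pointing down, gripper open.
Joint ranges: [-179.83, 179.83], [-69.29, 118.12], [-61.27, 80.66], [-181.25, 117.63], [-171.15, -9.14], [-177.46, 177.46]. Speed limits (degrees/s): [159.86, 159.86, 180, 180, 180, 180].

INTERFACE

Orientations are given as a 3x3 rotation matrix whose columns are the frame's x, y, z axes.
In Python, from station import r gives the robot as it stands.
- The arm moves only by the tool drive_tool, never from a script. Its argument "steps" is one flat list of numbers, 7 for each row, row after row: the turn, a rotation vector about the tool's x, y, z in rad, then the shift along the tool's x, y, z in m, then the opening, from 0 (shut) to 1 (fully open). A call has 1 to 10 rows; each row shifts and turns the commanded pose from where the row before left it, along the tool's axes as they then stand; what a row does not reach is not made up. A row lasts 1/12 s, in which the tool goes at most 41.7 mm and 7.16 degrees, less where a joint would pass 70% of its speed; a pose out of reach is approached as far as the arm can. A call is refused whole if a number of a shift passes 0.0417 or a number of a turn 0.125, either way. A call with a gripper value outside its range is refused whole. The fingers move at their own pace and stop on an object; the grip force is fixed at half the most. Time passes only in rows, so rows that do not move let the fingers close. It gives the time, the measured TCP pose, the force, the opening and the grip force at its end, in the units of the state.
- r.sense(): the state, without advancing time (a new reading comes with each control period).
- r.capture(name): name is "side" or "top"; returns the picture (420x560x3 uint8, blue, green, red); there is no depth.
- r.camera_params(name): a dict with "camera_matrix" (3x3 intrinsics, pixels), "extrinsics" (4x4, takes a point from world to camera coordinates). Camera axes: x right, y down, z forward; pixel columns grow to the right and rows downward; lengths in m; the calibration is good to about 2 mm. A picture is of the moment at which its call begins. camera_params takes no time and is no camera call.
- r.finish_job(): hands the job in; it is judged then, once.
The state is a dict: "time_s": time; "joints": joint angles; "joint_velocities": joint speeds; "effort": joint torques, N m; "tcp_pos": TCP position; "ee_rot": TCP orientation; "wrist_force": force on the tool from outside, world axes, zero at the start; "moment": the same for the moment, N m; "gripper_width": opening from 0.0 (shut) to 1.0 (fully open); "gripper_force": force on a finger pad.
Only numpy, scipy, OpenCV 4.12 (cv2) and the standard library are available. Lean on these libraries where they do the work, as an engineer would, in place of code of your own. Each camera call takes 0.05 s, during which the arm holds its last target. There are 200 camera calls.

## Working session

There is one attempt and no reset: what is moved stays moved. The work goes in short steps, Python scripts to look and compute and a tool call to move; the robot and the scene stay as the last step left them, time stands still between calls to the robot, and variables do not carry over. Pictures are saved under pics/ and viewed, at most 10 in all, crops included, and the job is handed in when it is done.

Besides the shell and the picture viewer there is one more tool, called after "Request:" by a JSON object that holds its "method" and its "body". drive_tool: Moves the arm, as the interface text tells. Its arguments: {"type":"object","properties":{"steps":{"type":"array"}},"required":["steps"]}

```bash
mkdir -p pics; python3 - <<'E'
from station import r
import cv2
for n in("side","top"):
    cv2.imwrite(f"pics/{n}0.png",r.capture(n)); p=r.camera_params(n); print(n,p["camera_matrix"],p["extrinsics"])
s=r.sense(); print(s["time_s"],s["tcp_pos"],s["ee_rot"],s["gripper_width"],s["wrist_force"])
E
```

```text
side [[520.11336748   0.         282.29085884]
 [  0.         520.11336748 208.49225737]
 [  0.           0.           1.        ]] [[-0.96083903 -0.27651004  0.01818111  0.47497658]
 [-0.20116571  0.65089401 -0.73203097  0.21491927]
 [ 0.19057994 -0.70702135 -0.68102871  1.05833569]
 [ 0.          0.          0.          1.        ]]
top [[491.16395723   0.         279.97874791]
 [  0.         491.16395723 216.25737583]
 [  0.           0.           1.        ]] [[ 0.2940633  -0.95578486  0.00143936 -0.18592582]
 [-0.9171899  -0.2826119  -0.28087934  0.49647537]
 [ 0.26886701  0.08127614 -0.95974201  1.30492412]
 [ 0.          0.          0.          1.        ]]
0.1 [0.27319234 0.5615954  0.24059405] [[ 8.99165595e-01 -4.37607893e-01 -7.50732007e-04]
 [-4.37608529e-01 -8.99163920e-01 -1.73783680e-03]
 [ 8.54599663e-05  1.89112979e-03 -9.99998208e-01]] 0.9987957521997124 [-0.34910005  0.38242128 -0.34821507]
```

View pics/side0.png

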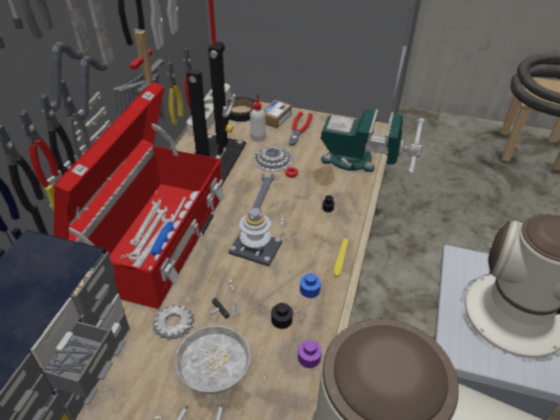

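View pics/top0.png

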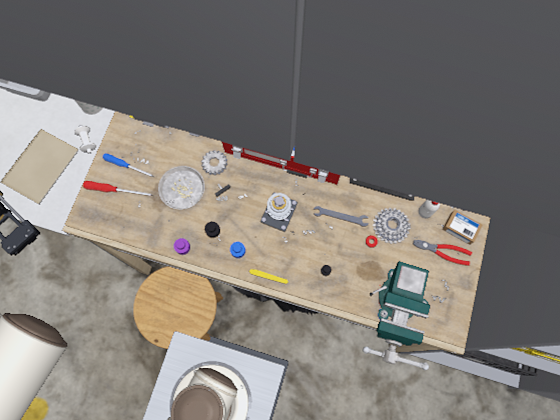

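Side view: black caps at (282,316) and (328,204); blue and purple look-alikes at (311,285) and (310,352); hub at (256,230). Top view: black caps at (212,229) and (326,270), hub at (279,207). The black cap at side (282,316) / top (212,229) looks wider and so should be the wide_cap. I'll confirm that in an enlarged crop.

```bash
python3 - <<'E'
import cv2,numpy as np
s=cv2.imread("pics/side0.png");t=cv2.imread("pics/top0.png")
def c(im,u,v,k,h=25): return cv2.resize(im[v-h:v+h,u-h:u+h],(k,k),interpolation=cv2.INTER_CUBIC)
a=np.hstack([c(s,282,316,300),c(s,256,230,300,30)])
b=np.hstack([c(t,212,229,300),c(t,279,207,300,30)])
n=np.vstack([c(s,328,204,200),c(t,326,270,200),np.zeros((200,200,3),np.uint8)])
cv2.imwrite("pics/crop1.png",np.hstack([np.vstack([a,b]),n]))
E
```

```text
(no output)
```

View pics/crop1.png

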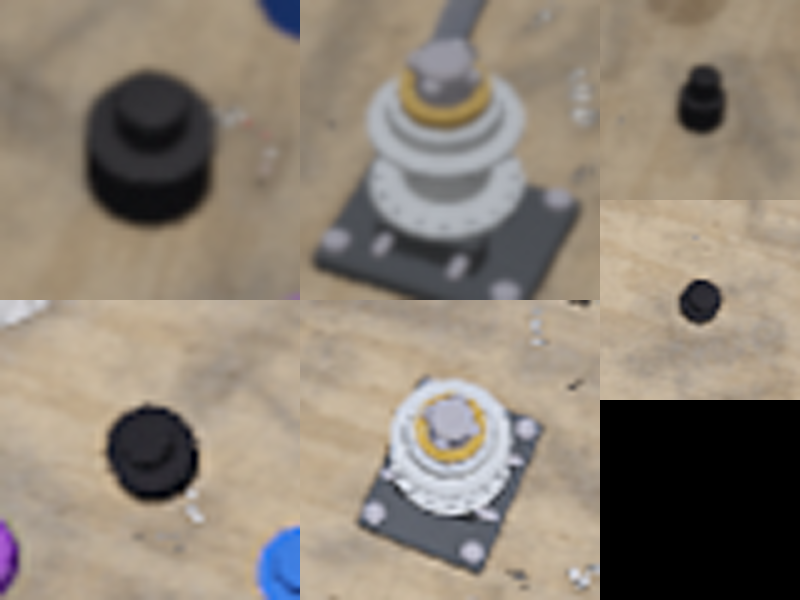

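Crop: the left cap is clearly wider than the right one (about 21 px against 8 px in the side view), it is black, and it has a knob, so it is the wide_cap. In the hub crop the stud tip is at about (442,52) side and (452,415) top, with the brass collar round it.

```bash
cat > h.py <<'E'
import numpy as np
from station import r
from scipy.optimize import least_squares
P={n:r.camera_params(n) for n in("side","top")}
def proj(n,X):
    X=np.atleast_2d(X);E=P[n]["extrinsics"];c=X@E[:3,:3].T+E[:3,3];q=c@P[n]["camera_matrix"].T;return q[:,:2]/q[:,2:]
a=np.linspace(0,2*np.pi,90)
def ring(p,d,z): return np.c_[p[0]+d/2*np.cos(a),p[1]+d/2*np.sin(a),p[2]+z+0*a]
def bb(n,X): q=proj(n,X);return np.r_[q.min(0),q.max(0)]
def u(box,k,u0,v0): return (np.array(box)+.5)/k-.5+np.array([u0,v0]*(len(box)//2))
E
python3 - <<'E'
from h import *
cap=lambda p:np.vstack([ring(p,.044,0),ring(p,.044,.027),ring(p,.024,.043)])
ob={"side":u([86,70,214,224],6,257,291),"top":u([107,105,198,201],6,187,204)}
for free in(0,1):
    f=lambda p:np.r_[[bb(n,cap(np.r_[p[:2],p[2]*free]))-ob[n] for n in ob]].ravel()
    s=least_squares(f,[.5,.2,0.]);print("cap",s.x,s.fun.round(1))
ot={"side":u([142,52],5,226,200),"top":u([152,115],5,249,177)}
f=lambda p:np.r_[[proj(n,p)[0]-ot[n] for n in ot]].ravel()
s=least_squares(f,[.5,0,.1]);print("tip",s.x,s.fun.round(1))
oc={"side":u([99,126,192],5,226,200),"top":u([115,95,187,162],5,249,177)}
def f(p):
    b=bb("side",ring(p,.041,0));return np.r_[b[[0,3,2]]-oc["side"],bb("top",ring(p,.041,0))-oc["top"]]
s=least_squares(f,[.5,0,.1]);print("collar",s.x,s.fun.round(1))
E
```

```text
cap [0.45217397 0.15016992 0.        ] [-0.2 -0.7  1.   1.  -0.4 -1.2  0.8 -0.1]
cap [ 0.4522551   0.15000048 -0.00049671] [-0.2 -0.7  1.   1.1 -0.3 -1.1  0.9 -0.1]
tip [ 0.56304147 -0.01885817  0.11708857] [ 0.5  0.2  0.2 -0.7]Traceback (most recent call last):
  File "<stdin>", line 10, in <module>
  File "h.py", line 10, in u
    def u(box,k,u0,v0): return (np.array(box)+.5)/k-.5+np.array([u0,v0]*(len(box)//2))
                               ~~~~~~~~~~~~~~~~~~~~~~~^~~~~~~~~~~~~~~~~~~~~~~~~~~~~~~~
ValueError: operands could not be broadcast together with shapes (3,) (2,)
```

wide_cap is at (0.452, 0.150), and its fitted z is about 0, as it should be. The stud tip is at (0.563, −0.019, 0.117), matching its known height of 0.117. I'll align the tool with the world axes and move over.

Request:
{"method": "drive_tool", "body": {"steps": [0,0,-0.113,0,0,0,0.55,0,0,-0.113,0,0,0,0.55,0,0,-0.113,0,0,0,0.55,0,0,-0.113,0,0,0,0.55,0,0,0,0.015,0.034,0,0.55,0,0,0,0.015,0.034,0,0.55,0,0,0,0.015,0.034,0,0.55,0,0,0,0.015,0.034,0,0.55,0,0,0,0.015,0.034,0,0.55,0,0,0,0.015,0.034,0,0.55]}}

```text
time_s: 0.93
tcp_pos: [0.3634, 0.356, 0.2412]
ee_rot: [[1.0, -0.0, -0.001], [-0.0, -1.0, -0.001], [-0.001, 0.001, -1.0]]
wrist_force: [-0.2, 0.8, 0.2]
gripper_width: 0.558
gripper_force: 0.0
```

Request:
{"method": "drive_tool", "body": {"steps": [0,0,0,0.015,0.034,0.01,0.55,0,0,0,0.015,0.034,0.01,0.55,0,0,0,0.015,0.034,0.01,0.55,0,0,0,0.015,0.034,0.01,0.55,0,0,0,0.015,0.034,0.01,0.55,0,0,0,0.014,0.034,0.02,0.55,0,0,0,0,0,0.02,0.55,0,0,0,0,0,0.02,0.55,0,0,0,0,0,0,0.55,0,0,0,0,0,0,0.55]}}

```text
time_s: 1.77
tcp_pos: [0.4516, 0.1534, 0.131]
ee_rot: [[1.0, -0.001, -0.002], [-0.001, -1.0, -0.002], [-0.002, 0.002, -1.0]]
wrist_force: [0.4, 0.6, 0.8]
gripper_width: 0.552
gripper_force: 0.0
```

Request:
{"method": "drive_tool", "body": {"steps": [0,0,0,0.0006,0.0034,0.02,0.55,0,0,0,0,0,0.02,0.55,0,0,0,0,0,0.01,0.55,0,0,0,0,0,0,0.55,0,0,0,0,0,0,0.55]}}

```text
time_s: 2.18
tcp_pos: [0.4532, 0.1515, 0.0826]
ee_rot: [[1.0, 0.001, 0.001], [0.001, -1.0, 0.0], [0.001, -0.0, -1.0]]
wrist_force: [-0.6, 0.2, -0.1]
gripper_width: 0.553
gripper_force: 0.0
```

```bash
python3 - <<'E'
import cv2,numpy as np
from station import r
print(r.sense()["tcp_pos"])
s=r.capture("side");t=r.capture("top")
f=lambda i,u,v:cv2.resize(i[v-45:v+45,u-35:u+35],(400,514),interpolation=cv2.INTER_CUBIC)
cv2.imwrite("pics/g1.png",np.hstack([f(s,282,300),f(t,212,220)]))
E
```

```text
[0.4532047  0.15152167 0.08262558]
```

View pics/g1.png

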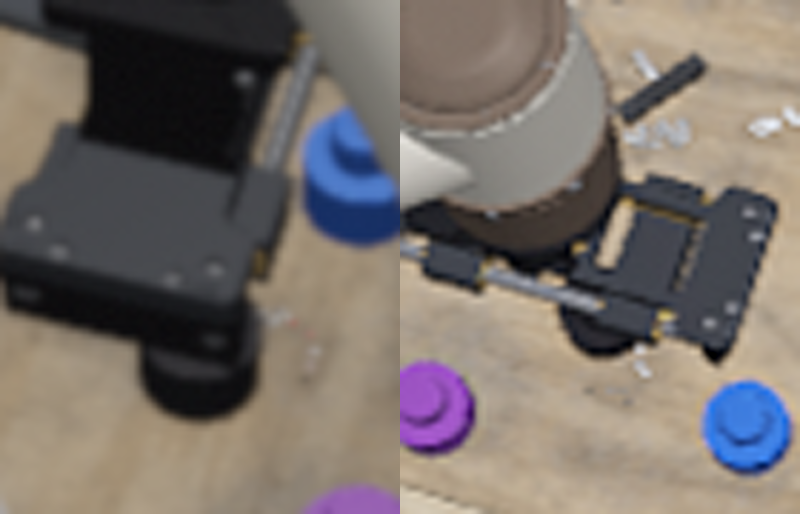

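The side view shows the fingers straddling the cap (cap at about (200,370) in the crop), with blue and purple clear. Continuing down.

Request:
{"method": "drive_tool", "body": {"steps": [0,0,0,-0.0008,0.0012,0.01,0.55,0,0,0,0,0,0.01,0.55,0,0,0,0,0,0.01,0.55,0,0,0,0,0,0.003,0.55,0,0,0,0,0,0,0.55,0,0,0,0,0,0,0.55]}}

```text
time_s: 2.78
tcp_pos: [0.4524, 0.1499, 0.0495]
ee_rot: [[1.0, -0.0, 0.001], [-0.0, -1.0, 0.001], [0.001, -0.001, -1.0]]
wrist_force: [0.7, 0.8, 0.6]
gripper_width: 0.55
gripper_force: 0.0
```

Request:
{"method": "drive_tool", "body": {"steps": [0,0,0,0,0,0.0015,0.55,0,0,0,0,0,0.001,0.55,0,0,0,0,0,0,0.1,0,0,0,0,0,0,0.1,0,0,0,0,0,0,0.1,0,0,0,0,0,0,0.1,0,0,0,0,0,0,0.1,0,0,0,0,0,0,0.1]}}

```text
time_s: 3.45
tcp_pos: [0.4522, 0.1497, 0.0464]
ee_rot: [[1.0, -0.001, 0.001], [-0.001, -1.0, 0.001], [0.001, -0.001, -1.0]]
wrist_force: [0.5, 0.4, 2.5]
gripper_width: 0.26
gripper_force: 30.4
```

Gripped. Lift and go to hover beside the stud.

Request:
{"method": "drive_tool", "body": {"steps": [0,0,0,0,0,-0.01,0.1,0,0,0,0,0,-0.025,0.1,0,0,0,0,0,-0.035,0.1,0,0,0,0,0,-0.035,0.1,0,0,0,0,0,-0.025,0.1,0,0,0,0,0,-0.015,0.1,0,0,0,0,0,0,0.1,0,0,0,0,0,0,0.1]}}

```text
time_s: 4.12
tcp_pos: [0.4514, 0.1493, 0.1911]
ee_rot: [[1.0, -0.001, 0.0], [-0.001, -1.0, 0.001], [0.0, -0.001, -1.0]]
wrist_force: [0.6, -0.4, -2.3]
gripper_width: 0.263
gripper_force: 30.2
```

Request:
{"method": "drive_tool", "body": {"steps": [0,0,0,0.008,0.012,0,0.1,0,0,0,0.016,0.025,0,0.1,0,0,0,0.02,0.03,0,0.1,0,0,0,0.02,0.03,0,0.1,0,0,0,0.02,0.03,0,0.1,0,0,0,0.016,0.025,0,0.1,0,0,0,0.01,0.0165,0,0.1,0,0,0,0,0,0,0.1,0,0,0,0,0,0,0.1,0,0,0,0,0,0,0.1]}}

```text
time_s: 4.95
tcp_pos: [0.5605, -0.019, 0.1893]
ee_rot: [[1.0, -0.001, -0.004], [-0.001, -1.0, -0.0], [-0.004, 0.0, -1.0]]
wrist_force: [0.0, 0.7, 0.5]
gripper_width: 0.263
gripper_force: 30.1
```

```bash
python3 - <<'E'
import cv2,numpy as np
from station import r
s=r.sense();print(s["tcp_pos"],s["gripper_width"],s["wrist_force"])
s=r.capture("side");t=r.capture("top")
cv2.imwrite("pics/h_s.png",s);cv2.imwrite("pics/h_t.png",t)
f=lambda i,u,v:cv2.resize(i[v-45:v+45,u-30:u+30],(400,600),interpolation=cv2.INTER_CUBIC)
cv2.imwrite("pics/h1.png",np.hstack([f(s,256,215),f(t,279,205)]))
E
```

```text
[ 0.56045442 -0.0190149   0.18932593] 0.2634596569000807 [0.01038497 0.65409605 0.54797518]
```

View pics/h1.png

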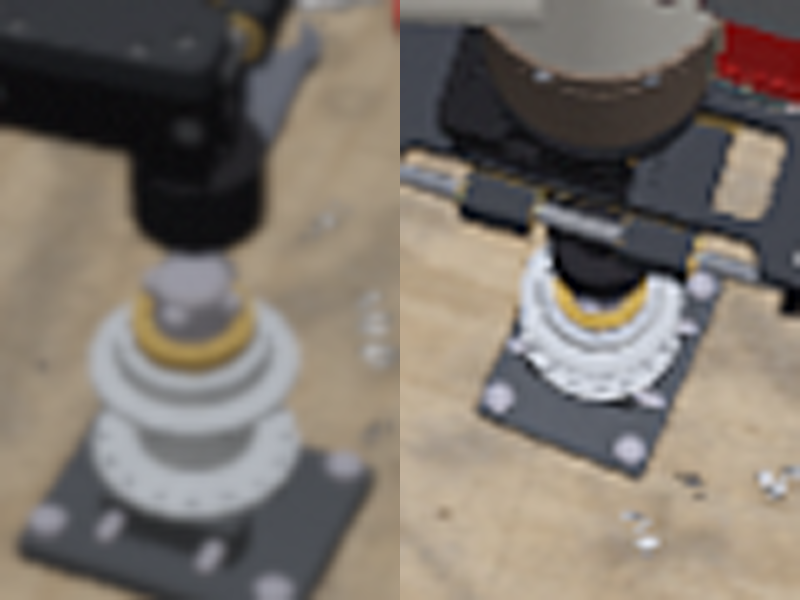

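Crop: the cap is held over the stud, with side cap edges at 131..263 and bottom at 250. In the same view the collar spans 132..257, bottom 368. In the top view the cap spans 147..255 with bottom at 300, and the collar spans 155..250 with bottom at 330. I'll fit both for a relative offset.

```bash
python3 - <<'E'
from h import *
K=20/3
def fit(pts,os,ot,z):
    o=np.r_[(np.array(os)+.5)/K-.5+[226,226,170],(np.array(ot)+.5)/K-.5+[249,249,160]]
    def f(p):
        X=pts(np.r_[p[:2],z]);return np.r_[bb("side",X)[[0,2,3]],bb("top",X)[[0,2,3]]]-o
    s=least_squares(f,[.56,-.02]);print(s.x,s.fun.round(1))
fit(lambda p:np.vstack([ring(p,.044,0),ring(p,.044,.027)]),[131,263,250],[147,255,300],.143)
fit(lambda p:ring(p,.041,0),[132,257,368],[155,250,330],.099)
# tip in this picture, side (189,~281)
print(proj("side",[.563,-.0189,.117]),(np.array([189,281])+.5)/K-.5+[226,170])
from cv2 import imread
E
```

```text
[ 0.56094538 -0.01971303] [-0.8  0.9  1.2  0.3  0.8 -0.1]
[ 0.56169166 -0.01724061] [ 0.   0.5 -1.  -0.7 -0.2 -0.8]
[[254.55504726 210.24918503]] [253.925 211.725]
```

Request:
{"method": "drive_tool", "body": {"steps": [0,0,0,0.0017,-0.0007,0.008,0.1,0,0,0,0,0,0.01,0.1,0,0,0,0,0,0.005,0.1,0,0,0,0,0,0.003,0.1,0,0,0,0,0,0.003,0.1,0,0,0,0,0,0,0.1,0,0,0,0,0,0,0.1]}}

```text
time_s: 5.63
tcp_pos: [0.5634, -0.0185, 0.1621]
ee_rot: [[1.0, -0.001, -0.0], [-0.001, -1.0, -0.0], [-0.0, 0.0, -1.0]]
wrist_force: [-0.1, -0.3, -1.4]
gripper_width: 0.269
gripper_force: 30.1
```

Request:
{"method": "drive_tool", "body": {"steps": [0,0,0,-0.0006,0,0.001,0.1,0,0,0,0,0,0.001,0.1,0,0,0,0,0,0.001,0.1,0,0,0,0,0,0.001,0.1,0,0,0,0,0,0,0.1,0,0,0,0,0,0,0.1]}}

```text
time_s: 6.13
tcp_pos: [0.563, -0.0185, 0.1584]
ee_rot: [[1.0, -0.001, 0.001], [-0.001, -1.0, 0.0], [0.001, -0.0, -1.0]]
wrist_force: [-0.6, 0.2, 1.1]
gripper_width: 0.264
gripper_force: 30.5
```

Request:
{"method": "drive_tool", "body": {"steps": [0,0,0,0,0,0.001,0.1,0,0,0,0,0,0.001,0.1,0,0,0,0,0,0.001,0.1,0,0,0,0,0,0,0.1,0,0,0,0,0,0,0.1]}}

```text
time_s: 6.55
tcp_pos: [0.5637, -0.0183, 0.157]
ee_rot: [[1.0, -0.0, 0.003], [-0.0, -1.0, 0.0], [0.003, -0.0, -1.0]]
wrist_force: [-1.6, 0.4, 7.4]
gripper_width: 0.264
gripper_force: 32.8
```

Request:
{"method": "drive_tool", "body": {"steps": [0,0,0,0,0,0.001,0.1,0,0,0,0,0,0.001,0.1,0,0,0,0,0,0.001,0.1,0,0,0,0,0,0,0.1,0,0,0,0,0,0,0.1]}}

```text
time_s: 6.97
tcp_pos: [0.5633, -0.0181, 0.1528]
ee_rot: [[1.0, -0.001, 0.002], [-0.001, -1.0, 0.001], [0.002, -0.001, -1.0]]
wrist_force: [-0.7, 1.8, 4.3]
gripper_width: 0.266
gripper_force: 31.2
```

Request:
{"method": "drive_tool", "body": {"steps": [0,0,0,0,0,0.0015,0.1,0,0,0,0,0,0.0015,0.1,0,0,0,0,0,0.001,0.1,0,0,0,0,0,0.001,0.1,0,0,0,0,0,0,0.1,0,0,0,0,0,0,0.1]}}

```text
time_s: 7.47
tcp_pos: [0.5621, -0.0185, 0.1458]
ee_rot: [[1.0, -0.001, -0.002], [-0.001, -1.0, -0.0], [-0.002, 0.0, -1.0]]
wrist_force: [1.4, 1.1, -4.9]
gripper_width: 0.266
gripper_force: 30.0
```

Request:
{"method": "drive_tool", "body": {"steps": [0,0,0,0,0,0.001,0.1,0,0,0,0,0,0.001,0.1,0,0,0,0,0,0.001,0.1,0,0,0,0,0,0.001,0.1,0,0,0,0,0,0,0.1,0,0,0,0,0,0,0.1]}}

```text
time_s: 7.97
tcp_pos: [0.5627, -0.0186, 0.1435]
ee_rot: [[1.0, -0.001, 0.0], [-0.001, -1.0, -0.0], [0.0, 0.0, -1.0]]
wrist_force: [-2.4, 1.2, 2.6]
gripper_width: 0.266
gripper_force: 31.0
```

Request:
{"method": "drive_tool", "body": {"steps": [0,0,0,0,0,0.001,0.1,0,0,0,0,0,0.001,0.1,0,0,0,0,0,0.001,0.1,0,0,0,0,0,0,0.1,0,0,0,0,0,0,0.1]}}

```text
time_s: 8.38
tcp_pos: [0.5629, -0.0186, 0.1414]
ee_rot: [[1.0, -0.0, 0.001], [-0.0, -1.0, -0.001], [0.001, 0.001, -1.0]]
wrist_force: [-3.8, 0.6, 9.0]
gripper_width: 0.264
gripper_force: 32.6
```

Request:
{"method": "drive_tool", "body": {"steps": [0,0,0,0,0,0.001,0.1,0,0,0,0,0,0.001,0.1,0,0,0,0,0,0.001,0.1,0,0,0,0,0,0,0.1,0,0,0,0,0,0,0.1]}}

```text
time_s: 8.8
tcp_pos: [0.563, -0.0186, 0.1412]
ee_rot: [[1.0, 0.001, 0.002], [0.001, -1.0, -0.001], [0.002, 0.001, -1.0]]
wrist_force: [-8.7, 1.0, 21.9]
gripper_width: 0.265
gripper_force: 35.9
```

Hard stop: 22 N with the underside at about 0.095. I'll trim the side load slightly and check visually.

Request:
{"method": "drive_tool", "body": {"steps": [0,0,0,-0.0008,0,0,0.1,0,0,0,0,0,0,0.1,0,0,0,0,0,0,0.1,0,0,0,0,0,0,0.1]}}

```text
time_s: 9.13
tcp_pos: [0.563, -0.0186, 0.1412]
ee_rot: [[1.0, 0.001, 0.004], [0.001, -1.0, -0.001], [0.004, 0.001, -1.0]]
wrist_force: [-7.0, 1.7, 20.9]
gripper_width: 0.265
gripper_force: 35.5
```

```bash
python3 - <<'E'
import cv2,numpy as np
from station import r
s=r.capture("side");t=r.capture("top")
f=lambda i,u,v:cv2.resize(i[v-45:v+45,u-30:u+30],(400,600),interpolation=cv2.INTER_CUBIC)
cv2.imwrite("pics/e1.png",np.hstack([f(s,256,215),f(t,279,205)]))
s=r.sense();print(s["tcp_pos"],s["wrist_force"],s["moment"])
E
```

```text
[ 0.56293561 -0.01864821  0.14120956] [-8.14206192  1.70900226 21.44914714] [ 0.51329711  2.3643032  -0.00342671]
```

View pics/e1.png

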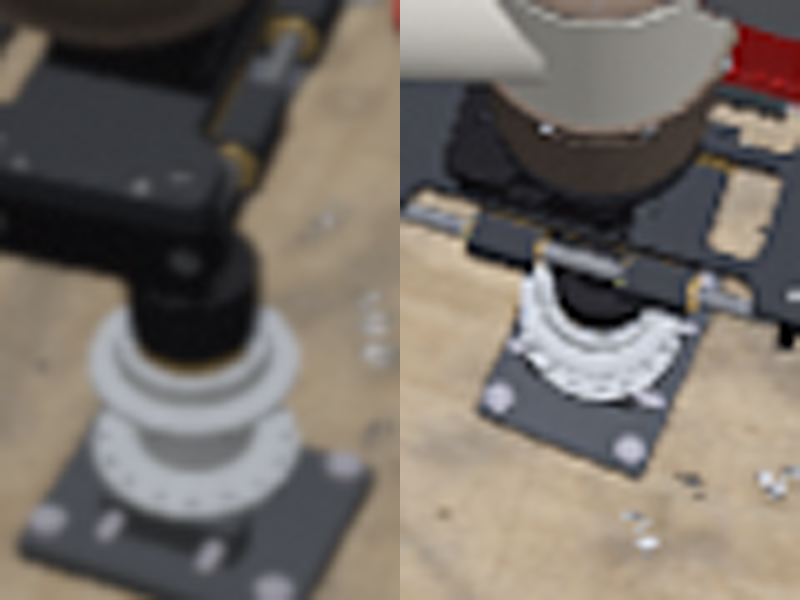

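The pictures show the cap level on the hub, with only a sliver of brass showing under it at (190,368). It is stopped hard at 21 N. Handing in.

```bash
python3 -c "
from station import r
print(r.finish_job())"
```

```text
the job is handed in; nothing more can be done
None
```

The wide black cap is clicked onto the stud and pressed home against the hard stop, with the collar fully down by measured height and force, and the arm still holding it at about 21 N; the job was handed in at about 9 s.

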